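Line up the oil bottles on the raised rail against the stop

TASK

Three oil bottles have to stand upright in one straight row along the middle of the narrow raised rail. Slide the one already on the rail gently up to the red stop, stand the two from the front of the bench behind it, and close the row up by pressing it gently from its open end, until every bottle touches its neighbour and the whole row bears on the stop; then let go. Do not ram the stop, and leave the short steel slug and the big spool where they stand.

Things in the scene. Friction and masses are not known exactly. Their poses are not given: they have to be found in the camera images.
- rail: fixed raised rail: flat top 44 mm wide (x), 280 mm long (y), 80 mm above the bench, without fences, on two round feet. Origin at the centre of the underside, z up, y along the rail towards the stop, x across. Bottles stand on top at rail z = 0.08, x = 0. Above the top the space beside it is free for fingers, but for the stop.
- stop_track: steel track fixed along the far (+x) side of the rail below its top; origin and axes as the rail's. Carries the red stop: an upright 10 mm plate across the rail, 40 mm wide, up to 52 mm above the top. It is clamped with its contact face (towards -y) anywhere from rail y = +0.05 to +0.11; this is not reported: find it by touch or sight. It holds against 60 N.
- bottle_a: closed yellow oil bottle with a red spout, standing upright: round body 42 mm in diameter, 77 mm high, spout 20 mm wide, 117 mm tall in all, 0.11 kg; origin at the centre of its underside, z up. It starts on the rail, 10 to 115 mm short of the stop and ends next to the stop. Sliding it takes 1 N; closing the row about 5 N, more may buckle it.
- bottle_b: closed yellow oil bottle with a red spout, standing upright: round body 42 mm in diameter, 77 mm high, spout 20 mm wide, 117 mm tall in all, 0.11 kg; origin at the centre of its underside, z up. It starts on the front of the bench; it may be second or third in the row.
- bottle_c: closed yellow oil bottle with a red spout, standing upright: round body 42 mm in diameter, 77 mm high, spout 20 mm wide, 117 mm tall in all, 0.11 kg; origin at the centre of its underside, z up. It starts on the front of the bench; it may be second or third in the row.
- slug: plain grey steel cylinder, 33 mm diameter, 46 mm tall, standing loose on the bench near the bottles; origin at the centre of its underside. To be left alone.
- spool: large light-grey turned spool, foot 88 mm diameter, 106 mm tall, standing loose on the bench to the right; origin at the centre of its underside. To be left alone.

How it is judged:
By the outcome, as a careful person would: the job done as asked, in the order asked, and still so for the second after the job is handed in, with the robot touching nothing.
It also fails if it takes over 72 s, if anything falls off the work surface, if the arm or the gripper's body presses on something with over 40 N, if the wrist force passes 120 N, or if a joint passes its speed limit or range.

ROBOT

A 6-joint arm with a two-finger parallel gripper is mounted at the origin on a cart in front of the work surface, level with it; the furniture and walls round the work are solid. World frame = base frame: x ahead of the robot, y to its left, z up, the work surface at z = 0. Lengths are in m, angles in degrees, forces in N, time in s.
With the tool pointing down it reaches from about 0.35 to 0.875 m from the base axis. Payload 4.2 kg.
Tool frame: the origin (TCP) lies midway between the tips of the shut fingers; the grasp point (between the pads) lies 19 mm behind it; z points along the fingers, y is the line along which they close (so a half turn about z gives the same grasp; the last joint's range is limited). The gripper opens to 87 mm and grips with 3 to 60 N. Pads are 19 mm wide; open, the fingers measure 117 mm over their backs; the gripper's body (75 mm by 190 mm) begins 51 mm behind the grasp point.
Start: joints at [83.915, 22.042, 0.453, 0, -68.411, -14.817], TCP at [0.223, 0.584, 0.223] pointing down, gripper open.
Joint ranges: [-179.83, 179.83], [-69.29, 118.12], [-61.27, 80.66], [-181.25, 117.63], [-171.15, -9.14], [-177.46, 177.46]. Speed limits (degrees/s): [159.86, 159.86, 180, 180, 180, 180].

INTERFACE

Orientations are given as a 3x3 rotation matrix whose columns are the frame's x, y, z axes.
In Python, from station import r, cams, probe_bus gives the robot as it stands (r), with the cameras (cams) and the readings (probe_bus).
- The arm moves only by the shell command python3 steer.py, which reads ROWS from standard input. ROWS is a JSON list of rows, 1 to 8 of them, each of 7 numbers: the opening from 0.0 (shut) to 1.0 (fully open), then dx, dy, dz in fractions of the full range, 1 being 0.6 m, then a rotation vector rx, ry, rz in fractions of the full range, 1 being 180 degrees; each row is the pose to reach, as a shift and turn from the pose commanded when the command began, along the tool's axes at that moment; what a row does not reach only later rows make up. A row lasts 1/10 s, in which the tool goes at most 0.05 m and 8.59 degrees, less where a joint would pass 70% of its speed; a pose out of reach is approached as far as the arm can. The fingers move at their own pace and stop on an object; the grip force is fixed at half the most. Time passes only in rows, so rows that do not move let the fingers close. It prints the time, the measured TCP pose, the force, the opening and the grip force at its end. Input that does not fit is refused with a message, and nothing moves.
- probe_bus.sense(): the state, without advancing time (a new reading comes with each control period).
- cams.capture(name): name is "scene" or "top" or "wrist"; returns a dict with "pixels" (400x640x3 uint8, red, green, blue), "z_map" (400x640 float32, m along the optical axis (not along the pixel's ray), 0 where there is no reading), "K" (3x3 intrinsics, pixels), "world_from_camera" (4x4, takes a point from camera to world coordinates). Camera axes: x right, y up, looking along -z (the intrinsics and any distortion apply to the point x, -y, -z); pixel columns grow to the right and rows downward; lengths in m; the calibration is good to about 2 mm. A picture is of the moment at which its call begins.
- r.finish_job(): hands the job in; it is judged then, once.
The state is a dict: "time_s": time; "joints": joint angles; "joint_velocities": joint speeds; "effort": joint torques, N m; "tcp_pos": TCP position; "ee_rot": TCP orientation; "wrist_force": force on the tool from outside, world axes, zero at the start; "moment": the same for the moment, N m; "gripper_width": opening from 0.0 (shut) to 1.0 (fully open); "gripper_force": force on a finger pad.
Only numpy, scipy, OpenCV 4.12 (cv2) and the standard library are available. Lean on these libraries where they do the work, as an engineer would, in place of code of your own. Each camera call takes 0.05 s, during which the arm holds its last target. There are 200 camera calls.

## Working session

There is one attempt and no reset: what is moved stays moved. The work goes in short steps, Python scripts to look and compute and a shell command to move; the robot and the scene stay as the last step left them, time stands still between calls to the robot, and variables do not carry over. Pictures are saved under pics/ and viewed, at most 10 in all, crops included, and the job is handed in when it is done.

```bash
ls; mkdir -p pics
python3 - <<'E'
from station import r, cams, probe_bus
import cv2,numpy as np
s=probe_bus.sense();print({k:np.round(v,3).tolist() for k,v in s.items()})
for n in("scene","top"):
    c=cams.capture(n);cv2.imwrite(f"pics/{n}0.png",c["pixels"][:,:,::-1]);np.savez(f"{n}0.npz",**c);print(n,c["K"],np.round(c["world_from_camera"],3))
E
```

```text
pics
station.py
steer.py
{'time_s': 0.0, 'joints': [83.916, 22.093, 0.38, -0.029, -68.411, -14.815], 'joint_velocities': [-0.041, 0.011, -0.013, -0.031, 0.016, -0.05], 'effort': [0.002, -39.067, 18.74, 4.22, 0.011, -0.0], 'tcp_pos': [0.223, 0.583, 0.221], 'ee_rot': [[0.934, -0.357, -0.001], [-0.357, -0.934, -0.002], [0.0, 0.002, -1.0]], 'wrist_force': [-0.473, 0.184, -0.647], 'moment': [0.023, -0.022, -0.036], 'gripper_force': 0.0, 'gripper_width': 0.998}
scene [[515.23485232   0.         315.01825982]
 [  0.         515.23485232 202.14838055]
 [  0.           0.           1.        ]] [[ 0.528  0.646 -0.552 -0.039]
 [-0.85   0.407 -0.335 -0.707]
 [ 0.008  0.646  0.764  0.92 ]
 [ 0.     0.     0.     1.   ]]
top [[419.2228481    0.         325.17524216]
 [  0.         419.2228481  188.86584702]
 [  0.           0.           1.        ]] [[ 0.026  0.986 -0.162  0.389]
 [-0.999  0.029  0.017 -0.311]
 [ 0.021  0.162  0.987  0.934]
 [ 0.     0.     0.     1.   ]]
```

View pics/scene0.png

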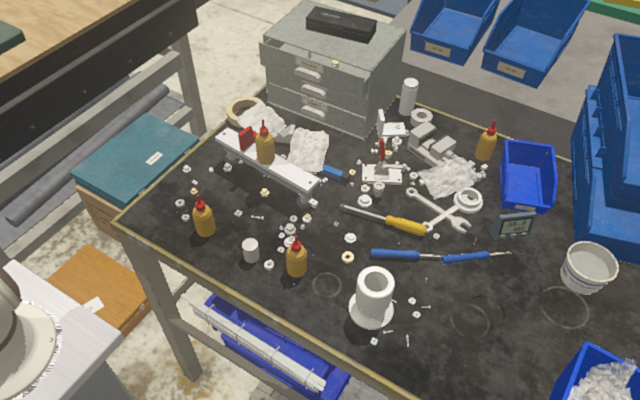

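View pics/top0.png

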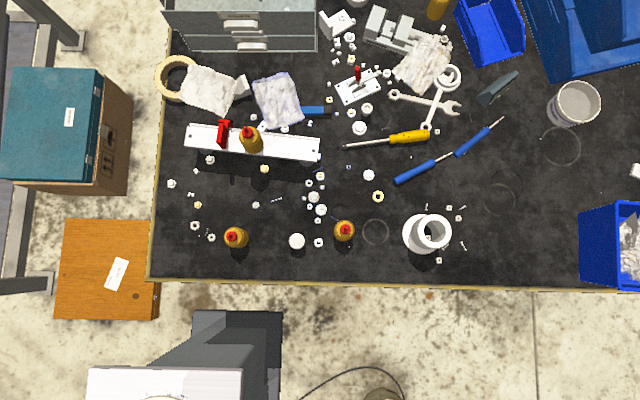

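The scene view shows bottle_a on the rail at (265,145), with the red stop at (247,138) to its left. The bench bottles are at (204,218) and (296,258), the slug at (250,250) and the spool at (375,297). In the top view the rail covers cols 184–321 and rows 123–163, the stop is at (223,132), bottle_a at (250,138), the other bottles at (235,237) and (344,231), the slug at (297,241) and the spool at (425,234).

```bash
cat > h.py <<'E'
import numpy as np,cv2
def cloud(c):
    K=c["K"];z=c["z_map"];v,u=np.mgrid[:400,:640]
    p=np.stack([(u-K[0,2])/K[0,0]*z,-(v-K[1,2])/K[1,1]*z,-z],-1)
    T=c["world_from_camera"];P=p@T[:3,:3].T+T[:3,3];P[z==0]=np.nan
    return P
def ray(c,uv,h):
    K=c["K"];T=c["world_from_camera"];d=T[:3,:3]@np.array([(uv[0]-K[0,2])/K[0,0],-(uv[1]-K[1,2])/K[1,1],-1]);o=T[:3,3]
    return o+d*(h-o[2])/d[2]
def blobs(c,kind):
    hsv=cv2.cvtColor(c["pixels"],cv2.COLOR_RGB2HSV);H,S,V=[hsv[...,i].astype(int) for i in range(3)]
    m=((H<7)|(H>172))&(S>150)&(V>90) if kind=="red" else (H>=10)&(H<28)&(S>140)&(V>70)
    n,l,st,ce=cv2.connectedComponentsWithStats(m.astype(np.uint8))
    return [(l==i,ce[i],st[i]) for i in range(1,n) if st[i,4]>25]
def rail(P,c):
    m=(abs(P[...,2]-.08)<.006)&(c["pixels"].min(-1)>120)
    m=cv2.morphologyEx(m.astype(np.uint8),cv2.MORPH_OPEN,np.ones((3,3)))
    n,l,st,ce=cv2.connectedComponentsWithStats(m);return l,st,ce
E
python3 - <<'E'
from h import *
for n in("scene","top"):
    c=dict(np.load(n+"0.npz"));P=cloud(c);print(n)
    for k in("red","yellow"):
        for m,ce,st in blobs(c,k):
            q=P[m];q=q[np.isfinite(q[:,0])]
            if len(q)<10: continue
            print(k,ce.round(1),st.tolist(),"med",np.median(q,0).round(3),"min",np.percentile(q,3,0).round(3),"max",np.percentile(q,97,0).round(3), "ray",ray(c,ce,.1 if k=="red" else .04).round(3))
    l,st,ce=rail(P,c)
    for i in range(1,len(st)):
        if st[i,4]>150:
            q=P[l==i];q=q[:,:2][np.isfinite(q[:,0])];print("rail",st[i],cv2.minAreaRect((q*1000).astype(np.float32)),np.median(P[l==i][:,2]))
E
```

```text
scene
red [491.3 129.6] [487, 121, 9, 14, 62] med [ 0.981 -0.581  0.09 ] min [ 0.974 -0.588  0.079] max [ 0.987 -0.573  0.109] ray [ 0.968 -0.582  0.1  ]
red [244. 131.] [239, 127, 12, 9, 40] med [ 0.625 -0.114  0.131] min [ 0.61  -0.119 -0.   ] max [ 0.723 -0.009  0.133] ray [ 0.65 -0.09  0.1 ]
red [199.4 204.3] [195, 195, 10, 16, 92] med [ 0.425 -0.143  0.09 ] min [ 0.418 -0.15  -0.001] max [ 0.474 -0.068  0.114] ray [ 0.421 -0.148  0.1  ]
red [295.9 245.2] [292, 235, 9, 17, 83] med [ 0.445 -0.371  0.09 ] min [ 0.439 -0.377  0.081] max [ 0.455 -0.361  0.115] ray [ 0.44  -0.374  0.1  ]
yellow [625.8   2.3] [604, 0, 36, 8, 172] med [ 2.097 -0.748 -0.05 ] min [ 2.085 -0.787 -0.06 ] max [ 2.113 -0.681 -0.036] ray [ 1.9  -0.74  0.04]
yellow [487.5 138.3] [478, 132, 19, 14, 144] med [ 0.974 -0.58   0.067] min [ 0.965 -0.598  0.051] max [ 0.987 -0.563  0.077] ray [ 1.005 -0.576  0.04 ]
yellow [203.6 221.2] [193, 205, 22, 32, 485] med [ 0.417 -0.152  0.052] min [ 0.407 -0.162  0.007] max [ 0.438 -0.131  0.074] ray [ 0.422 -0.146  0.04 ]
yellow [406.  224.9] [385, 215, 42, 21, 431] med [ 0.
[... 2110 characters left out ...]
45 -0.363  0.069] min [ 0.429 -0.385  0.001] max [ 0.467 -0.348  0.088] ray [ 0.448 -0.366  0.04 ]
yellow [236.7 237.3] [224, 227, 25, 21, 339] med [ 0.426 -0.149  0.067] min [ 0.409 -0.16   0.001] max [ 0.446 -0.116  0.084] ray [ 0.428 -0.142  0.04 ]
rail [185 126  36  24 662] ((632.8887329101562, -67.47256469726562), (76.80730438232422, 44.66604232788086), 84.96585083007812) 0.08061315869356578
rail [227 131  18  22 278] ((626.165283203125, -136.37899780273438), (36.08746337890625, 44.982635498046875), 88.22525787353516) 0.0805545657734913
rail [ 260  134   59   27 1163] ((616.4508666992188, -247.7656707763672), (120.67782592773438, 45.17878341674805), 85.30330657958984) 0.0807369254706598
```

```bash
cat >> h.py <<'E'
U=np.array([.0908,.9959,0]);X=np.array([.9959,-.0908,0]);C=np.array([.6231,-.1685,.08])   # rail frame
def w2r(p): d=np.asarray(p)-C; return np.array([d@X,d@U,d[2]])
def r2w(q): return C+q[0]*X+q[1]*U+np.array([0,0,q[2]])
RD=np.stack([-U,-X*-1*-1,np.array([0,0,-1.])],1)   # tool y=-X, z down, x=y cross z
RD[:,0]=np.cross(RD[:,1],RD[:,2])
def go(s,p,R=RD):
    from scipy.spatial.transform import Rotation as Ro
    R0=np.array(s["ee_rot"]);d=R0.T@(np.asarray(p)-s["tcp_pos"]);a=Ro.from_matrix(R0.T@R).as_rotvec(degrees=True)
    return d.round(4),a.round(2)
E
python3 - <<'E'
from h import *
from station import r, cams, probe_bus
s=probe_bus.sense();print(RD.round(3),go(s,[.6185,-.174,.27]))
for n in("scene","top"):
    c=dict(np.load(n+"0.npz"));P=cloud(c).reshape(-1,3);P=P[np.isfinite(P[:,0])]
    for nm,lo,hi in(("tip",.178,.2),("body",.11,.15)):
        q=P[(abs(P[:,0]-.62)<.045)&(abs(P[:,1]+.178)<.04)&(P[:,2]>lo)&(P[:,2]<hi)];print(n,nm,len(q),q.mean(0).round(4),q.min(0).round(4),q.max(0).round(4))
    q=P[(abs(P[:,0]-.635)<.05)&(abs(P[:,1]+.11)<.025)&(P[:,2]>.125)&(P[:,2]<.14)];rr=np.array([w2r(x) for x in q]);print("stop",len(q),np.percentile(rr,[2,50,98],axis=0).round(4).tolist())
E
```

```text
[[-0.091 -0.996  0.   ]
 [-0.996  0.091  0.   ]
 [-0.    -0.    -1.   ]] (array([ 0.64  ,  0.5664, -0.0473]), array([ 0.09, -0.08, 74.3 ]))
scene tip 22 [ 0.6186 -0.1752  0.1884] [ 0.6147 -0.1779  0.1783] [ 0.6223 -0.1731  0.1956]
scene body 304 [ 0.6093 -0.1832  0.1327] [ 0.5969 -0.1966  0.1101] [ 0.6366 -0.1578  0.15  ]
stop 77 [[-0.0202, 0.0482, 0.0455], [-0.0017, 0.052, 0.0504], [0.0181, 0.0597, 0.0536]]
top tip 20 [ 0.6197 -0.1743  0.1897] [ 0.6174 -0.1771  0.1796] [ 0.6227 -0.1716  0.1993]
top body 240 [ 0.6114 -0.1783  0.1376] [ 0.5997 -0.1942  0.1102] [ 0.6397 -0.1532  0.1499]
stop 120 [[-0.0193, 0.0502, 0.0455], [-0.0004, 0.0549, 0.0521], [0.0193, 0.0606, 0.0554]]
```

Careful with the scale: shifts go in shares of 0.6 m and turns go in shares of 180 degrees. That gives: 0.32 m / 0.6 = 0.5333, -0.05 m / 0.6 = -0.0833, 64 degrees / 180 = 0.3556.

```bash
echo '[[1,0.1667,0.15,-0.0833,0,0,0.0444],[1,0.2167,0.1833,-0.0833,0,0,0.0889],[1,0.2667,0.2333,-0.0833,0,0,0.1333],[1,0.3333,0.2833,-0.0833,0,0,0.1778],[1,0.3833,0.3333,-0.0833,0,0,0.2222],[1,0.4333,0.3833,-0.0833,0,0,0.2667],[1,0.4833,0.4333,-0.0833,0,0,0.3111],[1,0.5333,0.4667,-0.0833,0,0,0.3556]]' | python3 steer.py; python3 -c "
from h import *
from station import r, cams, probe_bus
print(go(probe_bus.sense(),[.62,-.174,.27]))"
```

```text
time_s: 0.9
tcp_pos: [0.4065, 0.2331, 0.2723]
ee_rot: [[0.084, -0.996, -0.0], [-0.996, -0.084, 0.0], [-0.0, 0.0, -1.0]]
wrist_force: [0.7, 0.8, -0.7]
gripper_width: 0.999
gripper_force: 0.0
(array([ 0.4236, -0.1786,  0.0022]), array([0.000e+00, 1.000e-02, 1.002e+01]))
```

Converted, 0.4236 m / 0.6 = 0.706, -0.1786 m / 0.6 = -0.2977, 10.02 degrees / 180 = 0.0557.

```bash
echo '[[1,0.706,-0.2977,0,0,0,0.0557],[1,0.706,-0.2977,0,0,0,0.0557],[1,0.706,-0.2977,0,0,0,0.0557],[1,0.706,-0.2977,0,0,0,0.0557],[1,0.706,-0.2977,0,0,0,0.0557],[1,0.706,-0.2977,0,0,0,0.0557],[1,0.706,-0.2977,0,0,0,0.0557],[1,0.706,-0.2977,0,0,0,0.0557]]' | python3 steer.py; echo '[[1,0,0,0,0,0,0],[1,0,0,0,0,0,0],[1,0,0,0,0,0,0]]' | python3 steer.py
python3 - <<'E'
from h import *
from station import r, cams, probe_bus
c=cams.capture("wrist");np.savez("w1.npz",**c);cv2.imwrite("pics/w1.png",c["pixels"][:,:,::-1])
print(c["world_from_camera"].round(3));P=cloud(c)
for k in("red","yellow"):
    for m,ce,st in blobs(c,k): print(k,ce.round(1),st,np.nanmedian(P[m],0).round(3))
l,st,ce=rail(P,c)
for i in range(1,len(st)):
    if st[i,4]>300:
        q=P[l==i];print("rail",st[i],cv2.minAreaRect((q[:,:2]*1000).astype(np.float32)),np.median(q[:,2]))
s=probe_bus.sense();print(go(s,[.62,-.174,.133]),s["wrist_force"])
E
```

```text
time_s: 1.7
tcp_pos: [0.5945, -0.1201, 0.2718]
ee_rot: [[-0.086, -0.996, -0.001], [-0.996, 0.086, 0.0], [-0.0, 0.001, -1.0]]
wrist_force: [1.3, 0.5, 0.6]
gripper_width: 1.0
gripper_force: 0.0
time_s: 2.0
tcp_pos: [0.5936, -0.1176, 0.2719]
ee_rot: [[-0.085, -0.996, -0.001], [-0.996, 0.085, 0.0], [-0.0, 0.001, -1.0]]
wrist_force: [-1.1, 0.4, 0.4]
gripper_width: 1.002
gripper_force: 0.0
[[-0.996 -0.082 -0.023  0.587]
 [ 0.085 -0.957 -0.277 -0.193]
 [ 0.001 -0.278  0.961  0.435]
 [ 0.     0.     0.     1.   ]]
red [272.3 143.5] [264 132  22  19 162] [ 0.621 -0.168  0.172]
red [485.6 147.8] [473 138  30  21 363] [ 0.43  -0.14   0.092]
red [250.7 196.1] [244 188  19  23 208] [ 0.661 -0.114  0.099]
red [279.9 203. ] [259 199  43   9 383] [ 0.627 -0.112  0.133]
yellow [386.1 325.9] [ 351  319   77   17 1073] [ 0.391  0.687 -0.807]
rail [ 257    0   50  118 5246] ((616.4347534179688, -234.95652770996094), (101.394287109375, 44.058860778808594), 84.92705535888672) 0.08088300447335667
rail [ 263  145   44   42 1226] ((625.4033203125, -137.0063018798828), (41.650489807128906, 43.76129150390625), 84.58827209472656) 0.08082515584333111
rail [ 265  197   42   68 2308] ((631.99462890625, -66.85633850097656), (77.06724548339844, 43.66818618774414), 84.5475845336914) 0.08079374402794315
(array([ 0.0544, -0.0311,  0.1393]), array([0.01, 0.01, 0.36])) [-0.70604606  0.53614542 -0.53664406]
```

View pics/w1.png

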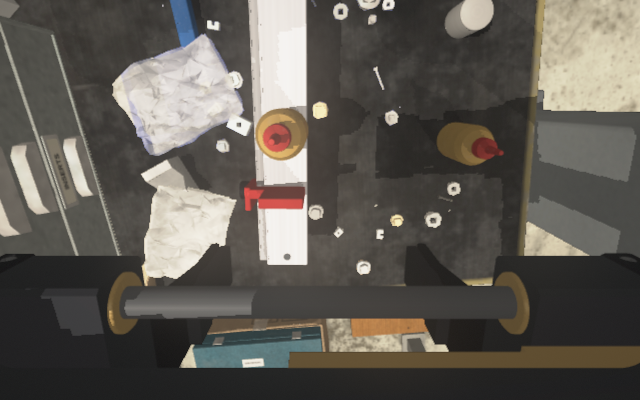

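Converted, 0.1385 m / 0.6 = 0.2308, 0.0524 m / 0.6 = 0.0873, 0.36 degrees / 180 = 0.002.

```bash
sed -i 's/C=np.array(\[.6231/C=np.array([.6229/' h.py; echo '[[1,0.05,-0.025,0,0,0,0.002],[1,0.0873,-0.0533,0,0,0,0.002],[1,0.0873,-0.0533,0.0333,0,0,0.002],[1,0.0873,-0.0533,0.0833,0,0,0.002],[1,0.0873,-0.0533,0.1333,0,0,0.002],[1,0.0873,-0.0533,0.1833,0,0,0.002],[1,0.0873,-0.0533,0.225,0,0,0.002],[1,0.0873,-0.0533,0.2308,0,0,0.002]]' | python3 steer.py;  echo '[[1,0,0,0,0,0,0],[1,0,0,0,0,0,0]]' | python3 steer.py
python3 - <<'E'
from h import *
from station import r, cams, probe_bus
s=probe_bus.sense();print(w2r(s["tcp_pos"]),s["wrist_force"])
c=cams.capture("wrist");P=cloud(c)
for k in("red","yellow"):
    for m,ce,st in blobs(c,k):
        q=np.nanmedian(P[m],0);print(k,ce.round(1),st,q.round(3),w2r(q).round(4))
E
```

```text
time_s: 2.85
tcp_pos: [0.6191, -0.1711, 0.1306]
ee_rot: [[-0.09, -0.996, -0.007], [-0.996, 0.09, 0.001], [-0.001, 0.007, -1.0]]
wrist_force: [-0.2, -0.0, -1.1]
gripper_width: 0.996
gripper_force: 0.0
time_s: 3.05
tcp_pos: [0.6227, -0.1725, 0.1358]
ee_rot: [[-0.091, -0.996, 0.003], [-0.996, 0.091, -0.001], [0.0, -0.004, -1.0]]
wrist_force: [0.7, -0.1, 0.1]
gripper_width: 0.996
gripper_force: 0.0
[ 0.00014474 -0.0040509   0.05584266] [ 0.73214896 -0.05180626  0.06887141]
red [628.7 247.2] [614 241  26  14 232] [ 0.429 -0.144  0.091] [-0.1954  0.0064  0.0114]
red [332.2 277. ] [314 266  33  19 377] [ 0.616 -0.18   0.169] [-0.0062 -0.0123  0.089 ]
red [271.2 327.8] [260 319  30  26 452] [ 0.661 -0.113  0.099] [0.0327 0.0591 0.0186]
red [324.9 331.9] [318 320  15  27 333] [ 0.62  -0.174  0.195] [-0.0028 -0.0056  0.1152]
red [303.7 353.1] [285 348  69  18 160] [ 0.638 -0.117  0.132] [0.01   0.0529 0.0519]
```

Converted, 0.0025 m / 0.6 = 0.0042, 0.002 m / 0.6 = 0.0033.

```bash
echo '[[1,0.0025,0.0042,0.0033,0,0,0],[1,0.0025,0.0042,0.0033,0,0,0],[0,0.0025,0.0042,0.0033,0,0,0],[0,0.0025,0.0042,0.0033,0,0,0],[0,0.0025,0.0042,0.0033,0,0,0],[0,0.0025,0.0042,0.0033,0,0,0],[0,0.0025,0.0042,0.0033,0,0,0],[0,0.0025,0.0042,0.0033,0,0,0]]' | python3 steer.py; echo '[[0,0,0,0,0,0,0],[0,0,0,0,0,0,0],[0,0,0,0,0,0,0]]' | python3 steer.py;python3 -c "
from h import *
from station import r, cams, probe_bus
s=probe_bus.sense();print(w2r(s['tcp_pos']),s['wrist_force'])"
```

```text
time_s: 3.9
tcp_pos: [0.6188, -0.1743, 0.1316]
ee_rot: [[-0.092, -0.996, -0.0], [-0.996, 0.092, 0.0], [0.0, 0.0, -1.0]]
wrist_force: [0.4, 0.7, 0.5]
gripper_width: 0.54
gripper_force: 0.0
time_s: 4.2
tcp_pos: [0.619, -0.1743, 0.1317]
ee_rot: [[-0.092, -0.996, 0.0], [-0.996, 0.092, -0.0], [0.0, -0.0, -1.0]]
wrist_force: [0.3, 0.4, -0.2]
gripper_width: 0.463
gripper_force: 30.0
[-0.00339071 -0.0060903   0.05171577] [ 0.34259524  0.39055829 -0.22944619]
```

Converted, -0.027 m / 0.6 = -0.045, -0.015 m / 0.6 = -0.025.

```bash
echo '[[0,-0.005,-0.0017,0,0,0,0],[0,-0.0117,-0.0033,0,0,0,0],[0,-0.0183,-0.0057,0,0,0,0],[0,-0.025,-0.0057,0,0,0,0],[0,-0.0317,-0.0057,0,0,0,0],[0,-0.0383,-0.0057,0,0,0,0],[0,-0.0433,-0.0057,0,0,0,0],[0,-0.045,-0.0057,0,0,0,0]]' | python3 steer.py; echo '[[0,0,0,0,0,0,0],[0,0,0,0,0,0,0]]' | python3 steer.py;python3 - <<'E'
from h import *
from station import r, cams, probe_bus
s=probe_bus.sense();print(w2r(s["tcp_pos"]),s["wrist_force"])
c=cams.capture("top");cv2.imwrite("pics/t1.png",cv2.resize(c["pixels"][90:190,150:350,::-1],None,fx=4,fy=4))
E
```

```text
time_s: 5.0
tcp_pos: [0.6249, -0.1471, 0.1316]
ee_rot: [[-0.092, -0.996, 0.0], [-0.996, 0.092, 0.0], [-0.0, -0.0, -1.0]]
wrist_force: [0.1, -0.5, 0.4]
gripper_width: 0.465
gripper_force: 30.0
time_s: 5.2
tcp_pos: [0.6248, -0.1476, 0.1317]
ee_rot: [[-0.092, -0.996, 0.0], [-0.996, 0.092, 0.0], [-0.0, -0.0, -1.0]]
wrist_force: [-1.0, -0.4, 0.6]
gripper_width: 0.466
gripper_force: 30.0
[-3.23856134e-06  2.10195167e-02  5.16762852e-02] [-1.00809344 -0.40867467  0.55646213]
```

View pics/t1.png

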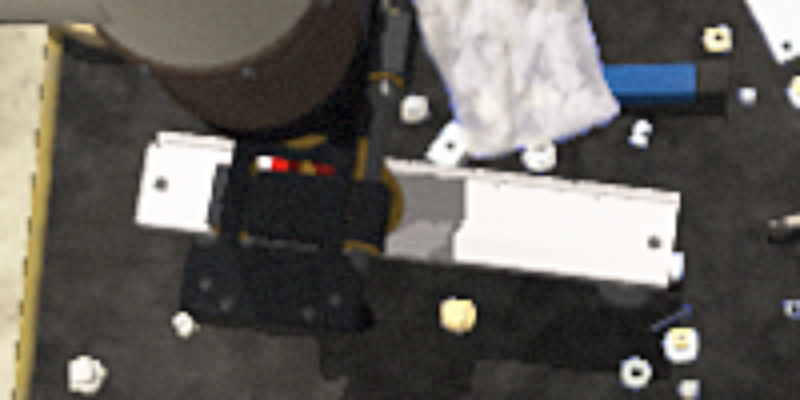

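The crop shows the gripper over bottle_a, hiding the gap to the stop at about (270,165). I'll creep forward and watch the force.

```bash
cat > q.py <<'E'
from h import *
from station import r, cams, probe_bus
s=probe_bus.sense();f=np.array(s["wrist_force"]);print("rail pos",w2r(s["tcp_pos"]).round(4),"F rail",round(f@X,2),round(f@U,2),round(f[2],2),"t",s["time_s"],"w",round(s["gripper_width"],3))
E
echo '[[0,-0.0017,0,0,0,0,0],[0,-0.0033,0,0,0,0,0],[0,-0.005,0,0,0,0,0],[0,-0.0067,0,0,0,0,0],[0,-0.0067,0,0,0,0,0]]' | python3 steer.py >/dev/null; python3 q.py
echo '[[0,-0.0008,0,0,0,0,0],[0,-0.0017,0,0,0,0,0],[0,-0.0017,0,0,0,0,0]]' | python3 steer.py>/dev/null; python3 q.py
```

```text
rail pos [-0.0002  0.0251  0.0517] F rail 0.25 0.44 0.13 t 5.75 w 0.464
rail pos [-0.0002  0.026   0.0517] F rail -0.07 0.8 -0.13 t 6.05 w 0.469
```

Converted, -0.001 m / 0.6 = -0.0017, -0.0005 m / 0.6 = -0.0008.

```bash
echo '[[0,-0.0008,0,0,0,0,0],[0,-0.0017,0,0,0,0,0],[0,-0.0017,0,0,0,0,0]]' | python3 steer.py>/dev/null; python3 q.py;echo '[[0,-0.0008,0,0,0,0,0],[0,-0.0017,0,0,0,0,0],[0,-0.0017,0,0,0,0,0]]' | python3 steer.py>/dev/null; python3 q.py
```

```text
rail pos [-0.0001  0.027   0.0517] F rail -0.6 0.94 0.53 t 6.35 w 0.467
rail pos [-0.0001  0.028   0.0517] F rail 0.62 0.03 -0.42 t 6.65 w 0.465
```

Converted, -0.001 m / 0.6 = -0.0017, -0.0005 m / 0.6 = -0.0008.

```bash
echo '[[0,-0.0008,0,0,0,0,0],[0,-0.0017,0,0,0,0,0],[0,-0.0017,0,0,0,0,0]]' | python3 steer.py>/dev/null; python3 q.py
```

```text
rail pos [-0.0001  0.0288  0.0517] F rail -0.28 -1.01 -0.5 t 6.95 w 0.465
```

```bash
echo '[[0,-0.0008,0,0,0,0,0],[0,-0.0008,0,0,0,0,0]]' | python3 steer.py>/dev/null; python3 q.py
```

```text
rail pos [-0.0002  0.0289  0.0517] F rail 0.8 -2.32 0.29 t 7.15 w 0.463
```

Converted, -0.14 m / 0.6 = -0.2333, -0.07 m / 0.6 = -0.1167.

```bash
echo '[[1,0,0,0,0,0,0],[1,0,0,0,0,0,0],[1,0,0,0,0,0,0],[1,0,0,0,0,0,0],[1,0,0,-0.05,0,0,0],[1,0,0,-0.1167,0,0,0],[1,0,0,-0.1833,0,0,0],[1,0,0,-0.2333,0,0,0]]' | python3 steer.py; python3 -c "
from h import *
from station import r, cams, probe_bus
print(go(probe_bus.sense(),[.427,-.142,.055]))"
```

```text
time_s: 7.95
tcp_pos: [0.626, -0.1392, 0.2749]
ee_rot: [[-0.092, -0.996, 0.003], [-0.996, 0.092, -0.0], [0.0, -0.003, -1.0]]
wrist_force: [-0.1, 0.4, -0.4]
gripper_width: 0.989
gripper_force: 0.0
(array([0.021 , 0.1987, 0.2192]), array([-0.2 , -0.  , -0.05]))
```

Converted, 0.1987 m / 0.6 = 0.3312, 0.15 m / 0.6 = 0.25.

```bash
echo '[[1,0.0083,0.0833,0,0,0,0],[1,0.0167,0.1667,0,0,0,0],[1,0.0333,0.25,0.0333,0,0,0],[1,0.035,0.3312,0.1,0,0,0],[1,0.035,0.3312,0.1667,0,0,0],[1,0.035,0.3312,0.2,0,0,0],[1,0.035,0.3312,0.2,0,0,0],[1,0.035,0.3312,0.2,0,0,0]]' | python3 steer.py
python3 - <<'E'
from h import *
from station import r, cams, probe_bus
c=cams.capture("wrist");P=cloud(c)
for k in("red","yellow"):
    for m,ce,st in blobs(c,k):
        q=P[m];z=np.nanmax(q[:,2]);q=q[q[:,2]>z-.015];print(k,ce.round(1),st,np.nanmean(q,0).round(4))
print(go(probe_bus.sense(),[.427,-.142,.055]))
c=cams.capture("scene");cv2.imwrite("pics/s1.png",cv2.resize(c["pixels"][90:290,150:370,::-1],None,fx=3,fy=3))
E
```

```text
time_s: 8.75
tcp_pos: [0.4268, -0.1419, 0.1527]
ee_rot: [[-0.091, -0.996, 0.001], [-0.996, 0.091, -0.001], [0.001, -0.001, -1.0]]
wrist_force: [0.7, 0.5, 0.7]
gripper_width: 0.997
gripper_force: 0.0
red [317.4 225.1] [303 209  29  37 753] [ 0.427  -0.1395  0.1124]
yellow [293.2 212.1] [291 203   6  23  65] [ 0.4447 -0.1433  0.0663]
(array([0.0001, 0.0008, 0.0982]), array([-0.18, -0.02, -0.03]))
```

View pics/s1.png

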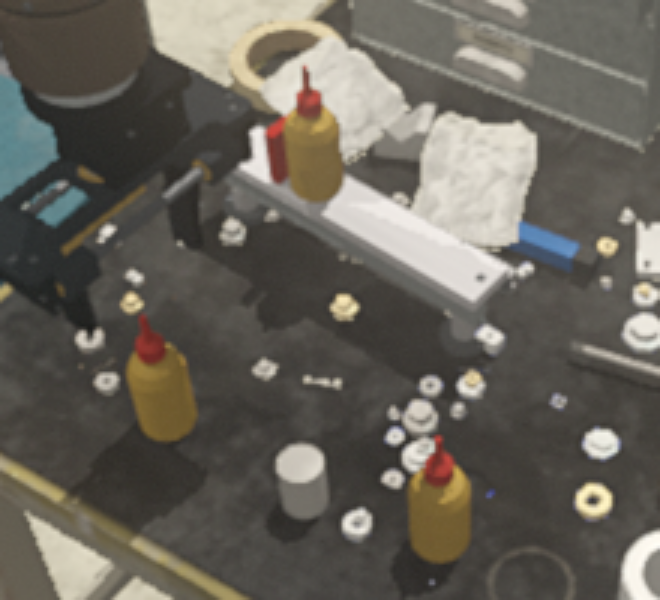

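The crop shows bottle_a upright against the stop at (315,150), with the gripper lined up over bottle_b at (160,385). Next I descend and grip.

Converted, 0.1 m / 0.6 = 0.1667, 0.09 m / 0.6 = 0.15.

```bash
echo '[[1,-0.0017,0.0008,0.05,0,0,0],[1,-0.0017,0.0008,0.1083,0,0,0],[1,-0.0017,0.0008,0.15,0,0,0],[1,-0.0017,0.0008,0.1667,0,0,0],[1,-0.0017,0.0008,0.1667,0,0,0],[0,-0.0017,0.0008,0.1667,0,0,0],[0,-0.0017,0.0008,0.1667,0,0,0],[0,-0.0017,0.0008,0.1667,0,0,0]]' | python3 steer.py;echo '[[0,0,0,0,0,0,0],[0,0,0,0,0,0,0],[0,0,0,0,0,0,0],[0,0,0,0,0,0,0],[0,0,0,0,0,0,0],[0,0,0,0,0,0,0]]' | python3 steer.py; python3 q.py
```

```text
time_s: 9.65
tcp_pos: [0.4263, -0.1408, 0.0529]
ee_rot: [[-0.092, -0.996, 0.003], [-0.996, 0.092, 0.0], [-0.0, -0.003, -1.0]]
wrist_force: [0.2, -0.2, 0.4]
gripper_width: 0.81
gripper_force: 0.0
time_s: 10.25
tcp_pos: [0.4258, -0.1408, 0.0519]
ee_rot: [[-0.092, -0.996, 0.001], [-0.996, 0.092, -0.0], [0.0, -0.001, -1.0]]
wrist_force: [1.0, 0.2, 0.5]
gripper_width: 0.46
gripper_force: 30.0
rail pos [-0.1988  0.0096 -0.0281] F rail 0.98 0.25 0.54 t 10.25 w 0.46
```

```bash
echo '[[0,0,0,-0.05,0,0,0],[0,0,0,-0.1167,0,0,0],[0,0.0333,0,-0.1833,0,0,0],[0,0.0743,-0.05,-0.1917,0,0,0],[0,0.0743,-0.1167,-0.1917,0,0,0],[0,0.0743,-0.1833,-0.1917,0,0,0],[0,0.0743,-0.25,-0.1917,0,0,0],[0,0.0743,-0.3,-0.1917,0,0,0]]' | python3 steer.py;echo '[[0,0,-0.0313,0,0,0,0],[0,0,-0.0313,0,0,0,0],[0,0,-0.0313,0,0,0,0],[0,0,-0.0313,0,0,0,0]]' | python3 steer.py; python3 q.py
```

```text
time_s: 11.05
tcp_pos: [0.6017, -0.2019, 0.1653]
ee_rot: [[-0.092, -0.996, -0.002], [-0.996, 0.092, 0.001], [-0.0, 0.002, -1.0]]
wrist_force: [0.3, 0.8, -0.7]
gripper_width: 0.464
gripper_force: 30.0
time_s: 11.45
tcp_pos: [0.6178, -0.2034, 0.1662]
ee_rot: [[-0.092, -0.996, -0.002], [-0.996, 0.092, 0.0], [-0.0, 0.002, -1.0]]
wrist_force: [0.4, -0.9, -1.4]
gripper_width: 0.464
gripper_force: 30.0
rail pos [-0.0019 -0.0352  0.0862] F rail 0.47 -0.85 -1.43 t 11.45 w 0.464
```

Converted, 0.032 m / 0.6 = 0.0533, 0.03 m / 0.6 = 0.05.

```bash
echo '[[0,0,-0.003,0.02,0,0,0],[0,0,-0.003,0.04,0,0,0],[0,0,-0.003,0.05,0,0,0],[0,0,-0.003,0.0533,0,0,0],[0,0,-0.003,0.0533,0,0,0],[0,0,-0.003,0.0533,0,0,0]]' | python3 steer.py >/dev/null; python3 q.py; echo '[[0,0,0,0.0017,0,0,0],[0,0,0,0.0017,0,0,0],[0,0,0,0.0017,0,0,0]]' | python3 steer.py>/dev/null;python3 q.py
```

```text
rail pos [ 0.0015 -0.0353  0.055 ] F rail -0.12 -0.19 -0.61 t 12.05 w 0.463
rail pos [ 0.0013 -0.0352  0.0539] F rail 0.02 -0.1 -1.73 t 12.35 w 0.46
```

Converted, 0.0015 m / 0.6 = 0.0025, 0.0013 m / 0.6 = 0.0022.

```bash
echo '[[0,0,0.0022,0.0008,0,0,0],[0,0,0.0022,0.0017,0,0,0],[0,0,0.0022,0.0025,0,0,0],[0,0,0.0022,0.0025,0,0,0]]' | python3 steer.py >/dev/null; python3 q.py; echo '[[0,0,0,0.0008,0,0,0],[0,0,0,0.0008,0,0,0],[0,0,0,0.0008,0,0,0]]' | python3 steer.py>/dev/null;python3 q.py
```

```text
rail pos [-0.0001 -0.0352  0.0521] F rail 0.03 0.24 -0.0 t 12.75 w 0.464
rail pos [-0.     -0.0353  0.052 ] F rail -0.86 -1.03 0.86 t 13.05 w 0.459
```

Converted, -0.0185 m / 0.6 = -0.0308, -0.0175 m / 0.6 = -0.0292.

```bash
echo '[[0,-0.005,0,0,0,0,0],[0,-0.0117,0,0,0,0,0],[0,-0.0183,0,0,0,0,0],[0,-0.025,0,0,0,0,0],[0,-0.0292,0,0,0,0,0],[0,-0.0308,0,0,0,0,0],[0,-0.0308,0,0,0,0,0],[0,-0.0308,0,0,0,0,0]]' | python3 steer.py >/dev/null; python3 q.py; echo '[[0,-0.0008,0,0,0,0,0],[0,-0.0017,0,0,0,0,0],[0,-0.0017,0,0,0,0,0]]' | python3 steer.py>/dev/null;python3 q.py
```

```text
rail pos [ 0.0002 -0.0167  0.0519] F rail 1.1 0.92 2.15 t 13.85 w 0.461
rail pos [ 0.0003 -0.0159  0.052 ] F rail 1.3 -1.18 2.03 t 14.15 w 0.465
```

Converted, -0.001 m / 0.6 = -0.0017, -0.0005 m / 0.6 = -0.0008.

```bash
echo '[[0,-0.0008,0,0,0,0,0],[0,-0.0017,0,0,0,0,0],[0,-0.0017,0,0,0,0,0]]' | python3 steer.py>/dev/null;python3 q.py
```

```text
rail pos [ 0.0002 -0.015   0.0521] F rail 1.42 -1.47 2.0 t 14.45 w 0.466
```

Converted, -0.001 m / 0.6 = -0.0017, -0.0005 m / 0.6 = -0.0008.

```bash
echo '[[0,-0.0008,0,0,0,0,0],[0,-0.0017,0,0,0,0,0],[0,-0.0017,0,0,0,0,0]]' | python3 steer.py>/dev/null;python3 q.py
python3 - <<'E'
from station import r, cams, probe_bus
import cv2
for n,(a,b,c_,d) in {"scene":(90,220,200,340)}.items():
    c=cams.capture(n);cv2.imwrite("pics/s2.png",cv2.resize(c["pixels"][a:b,c_:d,::-1],None,fx=4,fy=4))
E
```

```text
rail pos [ 0.0003 -0.014   0.0522] F rail 1.57 -1.97 3.64 t 14.75 w 0.462
```

View pics/s2.png

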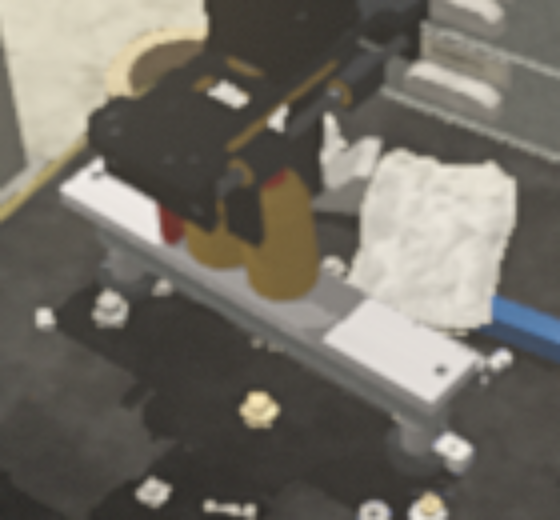

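The crop shows B gripped upright right behind A at (285,235), close to contact, so I release it.

Converted, -0.14 m / 0.6 = -0.2333, -0.11 m / 0.6 = -0.1833.

```bash
echo '[[1,0,0,0,0,0,0],[1,0,0,0,0,0,0],[1,0,0,0,0,0,0],[1,0,0,0,0,0,0],[1,0,0,-0.05,0,0,0],[1,0,0,-0.1167,0,0,0],[1,0,0,-0.1833,0,0,0],[1,0,0,-0.2333,0,0,0]]' | python3 steer.py; python3 -c "
from h import *
from station import r, cams, probe_bus
print(go(probe_bus.sense(),[.446,-.367,.055]))"
```

```text
time_s: 15.6
tcp_pos: [0.6218, -0.1821, 0.2743]
ee_rot: [[-0.092, -0.996, 0.002], [-0.996, 0.092, -0.0], [0.0, -0.002, -1.0]]
wrist_force: [0.7, 0.7, -0.2]
gripper_width: 0.988
gripper_force: 0.0
(array([0.2003, 0.1586, 0.219 ]), array([-0.12, -0.  , -0.06]))
```

Converted, 0.2 m / 0.6 = 0.3333, 0.17 m / 0.6 = 0.2833.

```bash
echo '[[1,0.05,0.0333,0,0,0,0],[1,0.1167,0.0833,0,0,0,0],[1,0.1667,0.1333,0,0,0,0],[1,0.2167,0.1833,0.0333,0,0,0],[1,0.2833,0.2333,0.0833,0,0,0],[1,0.3333,0.2643,0.15,0,0,0],[1,0.3333,0.2643,0.2,0,0,0],[1,0.3333,0.2643,0.2,0,0,0]]' | python3 steer.py >/dev/null
python3 - <<'E'
from h import *
from station import r, cams, probe_bus
c=cams.capture("wrist");P=cloud(c)
for k in("red","yellow"):
    for m,ce,st in blobs(c,k):
        q=P[m];z=np.nanmax(q[:,2]);q=q[q[:,2]>z-.015];print(k,ce.round(1),st,np.nanmean(q,0).round(4))
print(go(probe_bus.sense(),[.446,-.367,.055]))
c=cams.capture("top");P=cloud(c)
for m,ce,st in blobs(c,"red"):
    q=P[m];z=np.nanmax(q[:,2]);q=q[q[:,2]>z-.015];print("top",ce.round(1),st,w2r(np.nanmean(q,0)).round(4))
E
```

```text
yellow [13.5 61.7] [   0    1   38   98 1945] [ 0.6567 -0.4927  0.0195]
yellow [560.    5.1] [555   0  14  15 102] [-0.2306 -0.6269 -0.7063]
yellow [542.5  23.6] [533  10  19  27 185] [-0.2221 -0.6056 -0.7479]
(array([ 0.0007, -0.0033,  0.0945]), array([ 0.34,  0.13, -0.15]))
top [356.3  69.1] [354  66   6   9  31] [ 0.1744 -0.1997  0.0393]
```

```bash
python3 - <<'E'
from station import r, cams, probe_bus
import cv2,numpy as np
a=cams.capture("wrist")["pixels"];b=cams.capture("scene")["pixels"]
cv2.imwrite("pics/m3.png",np.vstack([cv2.resize(a,(480,300)),cv2.resize(b,(480,300))])[:,:,::-1])
E
python3 q.py
```

```text
rail pos [-0.1569 -0.2136  0.074 ] F rail 1.57 -0.15 0.39 t 16.6 w 1.001
```

View pics/m3.png

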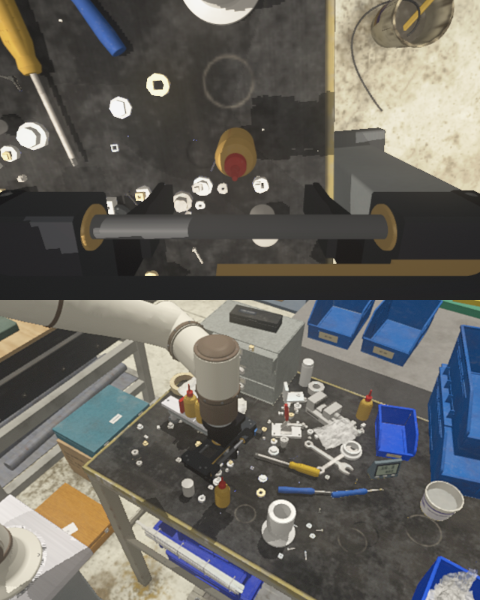

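The top half shows C in shadow, centred between the fingers at about (235,160). The bottom half shows A and B standing on the rail at (190,405). I descend on C.

Converted, 0.1 m / 0.6 = 0.1667, 0.0013 m / 0.6 = 0.0022.

```bash
echo '[[1,0,0.0022,0.05,0,0,0],[1,0,0.0022,0.1083,0,0,0],[1,0,0.0022,0.15,0,0,0],[1,0,0.0022,0.1667,0,0,0],[1,0,0.0022,0.1667,0,0,0],[0,0,0.0022,0.1667,0,0,0],[0,0,0.0022,0.1667,0,0,0],[0,0,0.0022,0.1667,0,0,0]]' | python3 steer.py;echo '[[0,0,0,0,0,0,0],[0,0,0,0,0,0,0],[0,0,0,0,0,0,0],[0,0,0,0,0,0,0],[0,0,0,0,0,0,0],[0,0,0,0,0,0,0]]' | python3 steer.py; python3 q.py
```

```text
time_s: 17.4
tcp_pos: [0.4449, -0.367, 0.0532]
ee_rot: [[-0.092, -0.996, 0.003], [-0.996, 0.092, -0.001], [0.001, -0.003, -1.0]]
wrist_force: [0.1, 0.2, 0.4]
gripper_width: 0.813
gripper_force: 0.0
time_s: 18.0
tcp_pos: [0.4444, -0.3668, 0.052]
ee_rot: [[-0.092, -0.996, 0.001], [-0.996, 0.092, -0.001], [0.0, -0.001, -1.0]]
wrist_force: [0.2, -0.5, 1.6]
gripper_width: 0.463
gripper_force: 30.0
rail pos [-0.1598 -0.2137 -0.028 ] F rail 0.2 -0.44 1.63 t 18.0 w 0.463
```

Converted, -0.15 m / 0.6 = -0.25, -0.115 m / 0.6 = -0.1917.

```bash
echo '[[0,0,0,-0.05,0,0,0],[0,0,0,-0.1167,0,0,0],[0,-0.0167,-0.0167,-0.1833,0,0,0],[0,-0.0583,-0.0667,-0.1917,0,0,0],[0,-0.1,-0.1167,-0.1917,0,0,0],[0,-0.1417,-0.1667,-0.1917,0,0,0],[0,-0.1833,-0.2167,-0.1917,0,0,0],[0,-0.2167,-0.25,-0.1917,0,0,0]]' | python3 steer.py>/dev/null;echo '[[0,-0.0095,-0.0163,0,0,0,0],[0,-0.0095,-0.0163,0,0,0,0],[0,-0.0095,-0.0163,0,0,0,0],[0,-0.0095,-0.0163,0,0,0,0]]' | python3 steer.py; python3 q.py
```

```text
time_s: 19.2
tcp_pos: [0.6143, -0.2471, 0.1666]
ee_rot: [[-0.094, -0.996, -0.001], [-0.996, 0.094, 0.0], [-0.0, 0.001, -1.0]]
wrist_force: [-0.3, 0.1, -0.5]
gripper_width: 0.463
gripper_force: 29.9
rail pos [-0.0014 -0.079   0.0866] F rail -0.32 0.04 -0.54 t 19.2 w 0.463
```

Converted, 0.033 m / 0.6 = 0.055, 0.03 m / 0.6 = 0.05.

```bash
echo '[[0,0,-0.0008,0.02,0,0,0],[0,0,-0.0008,0.04,0,0,0],[0,0,-0.0008,0.05,0,0,0],[0,0,-0.0008,0.055,0,0,0],[0,0,-0.0008,0.055,0,0,0],[0,0,-0.0008,0.055,0,0,0]]' | python3 steer.py >/dev/null; python3 q.py; echo '[[0,0,0,0.0008,0,0,0],[0,0,0,0.0017,0,0,0],[0,0,0,0.0017,0,0,0]]' | python3 steer.py>/dev/null;python3 q.py
```

```text
rail pos [ 0.0005 -0.0781  0.0539] F rail -0.15 0.81 -1.6 t 19.8 w 0.462
rail pos [ 0.0004 -0.078   0.0529] F rail -0.52 0.19 -0.75 t 20.1 w 0.463
```

Converted, -0.0175 m / 0.6 = -0.0292, 0.0006 m / 0.6 = 0.001.

```bash
echo '[[0,0,0.0007,0.001,0,0,0],[0,-0.005,0.0007,0.001,0,0,0],[0,-0.0117,0.0007,0.001,0,0,0],[0,-0.0183,0.0007,0.001,0,0,0],[0,-0.025,0.0007,0.001,0,0,0],[0,-0.0275,0.0007,0.001,0,0,0],[0,-0.0292,0.0007,0.001,0,0,0],[0,-0.0292,0.0007,0.001,0,0,0]]' | python3 steer.py >/dev/null; python3 q.py; echo '[[0,-0.0008,0,0,0,0,0],[0,-0.0017,0,0,0,0,0],[0,-0.0017,0,0,0,0,0]]' | python3 steer.py>/dev/null;python3 q.py;echo '[[0,-0.0008,0,0,0,0,0],[0,-0.0017,0,0,0,0,0],[0,-0.0017,0,0,0,0,0]]' | python3 steer.py>/dev/null;python3 q.py
```

```text
rail pos [-0.0001 -0.0604  0.0522] F rail 0.4 0.12 -0.31 t 20.9 w 0.463
rail pos [-0.0001 -0.0596  0.0521] F rail 0.01 0.75 -1.0 t 21.2 w 0.465
rail pos [-0.0001 -0.0585  0.0521] F rail 0.34 0.41 -0.33 t 21.5 w 0.466
```

Careful with the scale: shifts go in shares of 0.6 m and turns go in shares of 180 degrees. That gives: -0.001 m / 0.6 = -0.0017, -0.0005 m / 0.6 = -0.0008.

```bash
echo '[[0,-0.0008,0,0,0,0,0],[0,-0.0017,0,0,0,0,0],[0,-0.0017,0,0,0,0,0]]' | python3 steer.py>/dev/null;python3 q.py; echo '[[1,0,0,0,0,0,0],[1,0,0,0,0,0,0],[1,0,0,0,0,0,0],[1,0,0,0,0,0,0],[1,0,0,-0.05,0,0,0],[1,0,0,-0.1167,0,0,0],[1,0,0,-0.1833,0,0,0],[1,0,0,-0.25,0,0,0]]' | python3 steer.py>/dev/null; python3 q.py
echo '[[0,0.05,0,-0.0083,0,-0.0222,0],[0,0.1,0,-0.0083,0,-0.0444,0],[0,0.15,0,-0.0083,0,-0.0667,0],[0,0.1833,0,-0.0083,0,-0.0889,0],[0,0.1833,0,0.0333,0,-0.1111,0],[0,0.1833,0,0.0667,0,-0.1333,0],[0,0.1833,0,0.1,0,-0.1556,0],[0,0.1833,0,0.1167,0,-0.1667,0]]' | python3 steer.py;echo '[[0,0,0,0,0,0,0],[0,0,0,0,0,0,0]]' | python3 steer.py;python3 q.py
python3 - <<'E'
from h import *
from station import r, cams, probe_bus
print(np.round(probe_bus.sense()["joints"],1))
c=cams.capture("scene");cv2.imwrite("pics/s4.png",cv2.resize(c["pixels"][70:240,170:370,::-1],None,fx=3.5,fy=3.5))
s=probe_bus.sense();R=RD.copy()
from scipy.spatial.transform import Rotation as Ro
R=RD@Ro.from_rotvec([0,-30,0],degrees=True).as_matrix()
print(go(s,r2w([0,-.112,.013]),R),(np.array(s["ee_rot"])).round(3).tolist())
E
```

```text
rail pos [-0.0001 -0.0575  0.0521] F rail -0.5 0.5 -1.84 t 21.8 w 0.465
rail pos [-0.0003 -0.0576  0.2039] F rail 1.18 0.29 0.68 t 22.6 w 0.988
time_s: 23.4
tcp_pos: [0.6065, -0.3359, 0.2092]
ee_rot: [[-0.083, -0.996, 0.044], [-0.86, 0.094, 0.501], [-0.503, 0.004, -0.864]]
wrist_force: [1.2, -0.1, -0.0]
gripper_width: 0.356
gripper_force: 0.0
time_s: 23.6
tcp_pos: [0.6077, -0.3355, 0.2128]
ee_rot: [[-0.079, -0.996, 0.046], [-0.863, 0.092, 0.496], [-0.498, -0.001, -0.867]]
wrist_force: [0.3, 0.7, 0.6]
gripper_width: 0.169
gripper_force: 0.0
rail pos [ 1.000e-04 -1.677e-01  1.328e-01] F rail 0.21 0.73 0.58 t 23.6 w 0.169
[-28.8  37.8  30.3 -27.3 -94.7  24.2]
(array([0.0121, 0.0007, 0.1324]), array([-0.12, -0.14,  0.05])) [[-0.078, -0.996, 0.047], [-0.864, 0.091, 0.496], [-0.498, -0.002, -0.867]]
```

View pics/s4.png

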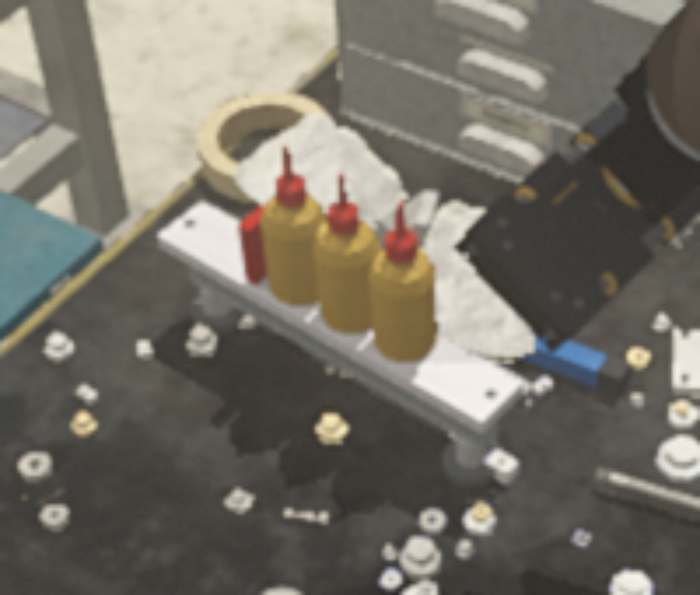

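The crop shows all three bottles upright in a row at (290,250), (345,275) and (400,300), against the red stop at (255,245). The gripper is tilted clear to the right. I lower the shut fingers behind C.

Converted, 0.1324 m / 0.6 = 0.2207, 0.0121 m / 0.6 = 0.0202.

```bash
echo '[[0,0.005,0,0.05,0,0,0],[0,0.01,0,0.1,0,0,0],[0,0.0167,0.0008,0.15,0,0,0],[0,0.0202,0.0012,0.1917,0,0,0],[0,0.0202,0.0012,0.2117,0,0,0],[0,0.0202,0.0012,0.2207,0,0,0],[0,0.0202,0.0012,0.2207,0,0,0],[0,0.0202,0.0012,0.2207,0,0,0]]' | python3 steer.py>/dev/null; python3 q.py; echo '[[0,0,0,0,0,0,0],[0,0,0,0,0,0,0]]' | python3 steer.py; python3 q.py
python3 - <<'E'
from h import *
from station import r, cams, probe_bus
c=cams.capture("scene");cv2.imwrite("pics/s5.png",cv2.resize(c["pixels"][90:220,200,None] if 0 else c["pixels"][90:220,200:350,::-1],None,fx=5,fy=4.5))
s=probe_bus.sense();R0=np.array(s["ee_rot"]);print("10mm +U in tool:",(R0.T@(.01*U)).round(4))
E
```

```text
rail pos [ 1.000e-04 -1.125e-01  1.320e-02] F rail 0.64 0.25 0.58 t 24.45 w 0.008
time_s: 24.65
tcp_pos: [0.6122, -0.2804, 0.0923]
ee_rot: [[-0.079, -0.996, 0.048], [-0.863, 0.093, 0.497], [-0.499, -0.002, -0.866]]
wrist_force: [-0.1, 0.5, 0.4]
gripper_width: 0.006
gripper_force: 0.0
rail pos [-0.0005 -0.1124  0.0123] F rail -0.18 0.44 0.35 t 24.65 w 0.006
10mm +U in tool: [-0.0087  0.      0.005 ]
```

View pics/s5.png

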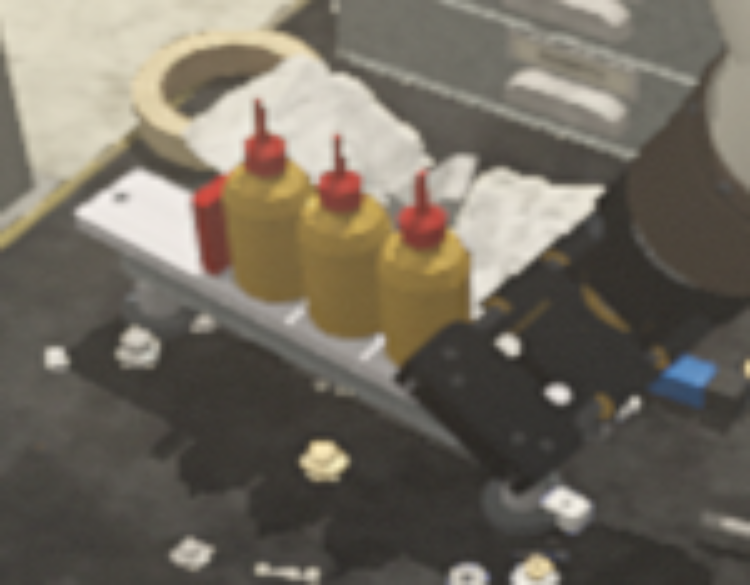

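The crop shows the tilted, shut gripper just behind C at (420,370), with the row otherwise unchanged. I start creeping forward.

Converted, -0.0174 m / 0.6 = -0.029, 0.01 m / 0.6 = 0.0167.

```bash
echo '[[0,-0.005,0,0.0028,0,0,0],[0,-0.01,0,0.0058,0,0,0],[0,-0.015,0,0.0087,0,0,0],[0,-0.02,0,0.0117,0,0,0],[0,-0.025,0,0.0145,0,0,0],[0,-0.029,0,0.0167,0,0,0],[0,-0.029,0,0.0167,0,0,0],[0,-0.029,0,0.0167,0,0,0]]' | python3 steer.py>/dev/null; python3 q.py; echo '[[0,-0.0007,0,0.0004,0,0,0],[0,-0.0015,0,0.0008,0,0,0],[0,-0.0022,0,0.0013,0,0,0],[0,-0.0029,0,0.0017,0,0,0],[0,-0.0029,0,0.0017,0,0,0]]' | python3 steer.py>/dev/null; python3 q.py
```

```text
rail pos [-0.0008 -0.0917  0.0115] F rail 0.16 0.16 -0.23 t 25.5 w 0.006
rail pos [-0.0008 -0.0897  0.0115] F rail -0.29 0.94 0.49 t 26.0 w 0.008
```

Converted, -0.00087 m / 0.6 = -0.0015, 0.0005 m / 0.6 = 0.0008.

```bash
for i in 1; do echo '[[0,-0.0007,0,0.0004,0,0,0],[0,-0.0015,0,0.0008,0,0,0],[0,-0.0015,0,0.0008,0,0,0],[0,-0.0015,0,0.0008,0,0,0]]' | python3 steer.py>/dev/null; python3 q.py; done; echo '[[0,-0.0007,0,0.0004,0,0,0],[0,-0.0015,0,0.0008,0,0,0],[0,-0.0015,0,0.0008,0,0,0],[0,-0.0015,0,0.0008,0,0,0]]' | python3 steer.py>/dev/null; python3 q.py; echo '[[0,-0.0007,0,0.0004,0,0,0],[0,-0.0015,0,0.0008,0,0,0],[0,-0.0015,0,0.0008,0,0,0],[0,-0.0015,0,0.0008,0,0,0]]' | python3 steer.py>/dev/null; python3 q.py
```

```text
rail pos [-0.0008 -0.0887  0.0115] F rail 0.42 0.85 0.17 t 26.4 w 0.006
rail pos [-0.0008 -0.0878  0.0115] F rail 0.43 -0.31 0.58 t 26.8 w 0.006
rail pos [-0.0008 -0.0869  0.0115] F rail 0.13 -0.88 0.55 t 27.2 w 0.004
```

Converted, -0.00087 m / 0.6 = -0.0015, 0.0005 m / 0.6 = 0.0008.

```bash
echo '[[0,-0.0007,0,0.0004,0,0,0],[0,-0.0015,0,0.0008,0,0,0],[0,-0.0015,0,0.0008,0,0,0],[0,-0.0015,0,0.0008,0,0,0]]' | python3 steer.py>/dev/null; python3 q.py; echo '[[0,-0.0007,0,0.0004,0,0,0],[0,-0.0007,0,0.0004,0,0,0],[0,-0.0007,0,0.0004,0,0,0]]' | python3 steer.py>/dev/null; python3 q.py
```

```text
rail pos [-0.0008 -0.0857  0.0115] F rail 0.27 -0.55 -0.69 t 27.6 w 0.004
rail pos [-0.0008 -0.0852  0.0114] F rail -0.03 -1.04 -0.1 t 27.9 w 0.006
```

Converted, -0.00044 m / 0.6 = -0.0007, 0.00025 m / 0.6 = 0.0004.

```bash
echo '[[0,-0.0007,0,0.0004,0,0,0],[0,-0.0007,0,0.0004,0,0,0],[0,-0.0007,0,0.0004,0,0,0]]' | python3 steer.py>/dev/null; python3 q.py
```

```text
rail pos [-0.0008 -0.0847  0.0114] F rail -1.05 -0.83 -0.19 t 28.2 w 0.005
```

Converted, -0.00044 m / 0.6 = -0.0007, 0.00025 m / 0.6 = 0.0004.

```bash
echo '[[0,-0.0007,0,0.0004,0,0,0],[0,-0.0007,0,0.0004,0,0,0],[0,-0.0007,0,0.0004,0,0,0]]' | python3 steer.py>/dev/null; python3 q.py;  echo '[[0,-0.0007,0,0.0004,0,0,0],[0,-0.0007,0,0.0004,0,0,0],[0,-0.0007,0,0.0004,0,0,0]]' | python3 steer.py>/dev/null; python3 q.py
```

```text
rail pos [-0.0008 -0.0844  0.0114] F rail 1.19 -1.35 -0.26 t 28.5 w 0.004
rail pos [-0.0008 -0.0837  0.0114] F rail 0.6 -0.96 0.08 t 28.8 w 0.003
```

Converted, -0.00044 m / 0.6 = -0.0007, 0.00025 m / 0.6 = 0.0004.

```bash
echo '[[0,-0.0007,0,0.0004,0,0,0],[0,-0.0007,0,0.0004,0,0,0],[0,-0.0007,0,0.0004,0,0,0]]' | python3 steer.py>/dev/null; python3 q.py
```

```text
rail pos [-0.0008 -0.0831  0.0114] F rail -0.51 -1.01 -0.47 t 29.1 w -0.002
```

Run:
```python
from h import *
from station import r, cams, probe_bus
for n in("scene","top"):
    c=cams.capture(n);P=cloud(c)
    for m,ce,st in blobs(c,"red"):
        q=P[m];z=np.nanmax(q[:,2])
        if z<.17: continue
        q=q[q[:,2]>z-.02];print(n,ce.round(1),len(q),w2r(np.nanmean(q,0)).round(4))
```

```text
scene [267.2 130.2] 28 [-0.002  -0.0161  0.0914]
scene [282.2 137.9] 42 [-0.0006 -0.0566  0.0907]
```

Converted, -0.00044 m / 0.6 = -0.0007, 0.00025 m / 0.6 = 0.0004.

```bash
echo '[[0,-0.0007,0,0.0004,0,0,0],[0,-0.0007,0,0.0004,0,0,0],[0,-0.0007,0,0.0004,0,0,0]]' | python3 steer.py>/dev/null; python3 q.py;  echo '[[0,-0.0007,0,0.0004,0,0,0],[0,-0.0007,0,0.0004,0,0,0],[0,-0.0007,0,0.0004,0,0,0]]' | python3 steer.py>/dev/null; python3 q.py
```

```text
rail pos [-0.0008 -0.0827  0.0115] F rail 1.18 -0.47 -0.45 t 29.5 w 0.007
rail pos [-0.0008 -0.0823  0.0115] F rail -0.01 -2.58 -0.18 t 29.8 w 0.004
```

Converted, -0.00044 m / 0.6 = -0.0007, 0.00025 m / 0.6 = 0.0004.

```bash
echo '[[0,-0.0007,0,0.0004,0,0,0],[0,-0.0007,0,0.0004,0,0,0],[0,-0.0007,0,0.0004,0,0,0]]' | python3 steer.py>/dev/null; python3 q.py
```

```text
rail pos [-0.0007 -0.0819  0.0115] F rail 1.01 -2.99 -0.84 t 30.1 w 0.006
```

Converted, -0.00044 m / 0.6 = -0.0007, 0.00025 m / 0.6 = 0.0004.

```bash
echo '[[0,-0.0007,0,0.0004,0,0,0],[0,-0.0007,0,0.0004,0,0,0],[0,-0.0007,0,0.0004,0,0,0]]' | python3 steer.py>/dev/null; python3 q.py; echo '[[0,0,0,0,0,0,0]]' | python3 steer.py>/dev/null; python3 q.py
```

```text
rail pos [-0.0006 -0.0815  0.0115] F rail 0.64 -3.67 -0.91 t 30.4 w 0.01
rail pos [-0.0007 -0.0815  0.0115] F rail 1.36 -3.5 -0.3 t 30.5 w 0.005
```

Converted, -0.00044 m / 0.6 = -0.0007, 0.00025 m / 0.6 = 0.0004.

```bash
echo '[[0,-0.0007,0,0.0004,0,0,0],[0,-0.0007,0,0.0004,0,0,0],[0,-0.0007,0,0.0004,0,0,0]]' | python3 steer.py>/dev/null; python3 q.py; echo '[[0,0,0,0,0,0,0]]' | python3 steer.py>/dev/null; python3 q.py
```

```text
rail pos [-0.0007 -0.0809  0.0115] F rail 0.67 -5.48 -1.46 t 30.8 w 0.002
rail pos [-0.0007 -0.0809  0.0115] F rail 1.17 -4.12 -0.37 t 30.9 w 0.006
```

Converted, -0.00025 m / 0.6 = -0.0004, 0.00015 m / 0.6 = 0.0003.

```bash
echo '[[0,-0.0004,0,0.0003,0,0,0],[0,-0.0004,0,0.0003,0,0,0]]' | python3 steer.py>/dev/null; python3 q.py; echo '[[0,0,0,0,0,0,0]]' | python3 steer.py>/dev/null; python3 q.py; echo '[[0,0,0,0,0,0,0]]' | python3 steer.py>/dev/null; python3 q.py
```

```text
rail pos [-0.0007 -0.0807  0.0115] F rail 1.47 -5.36 -1.54 t 31.1 w 0.005
rail pos [-0.0007 -0.0807  0.0115] F rail 1.38 -5.31 -1.08 t 31.2 w 0.004
rail pos [-0.0007 -0.0807  0.0115] F rail 1.3 -4.48 -1.18 t 31.3 w 0.008
```

Run:
```python
from h import *
from station import r, cams, probe_bus
c=cams.capture("scene");d=cams.capture("wrist")
cv2.imwrite("pics/s6.png",np.vstack([cv2.resize(c["pixels"][95:180,215:325],(640,495),interpolation=cv2.INTER_CUBIC)])[:,:,::-1])
```

```text
(no output)
```

View pics/s6.png

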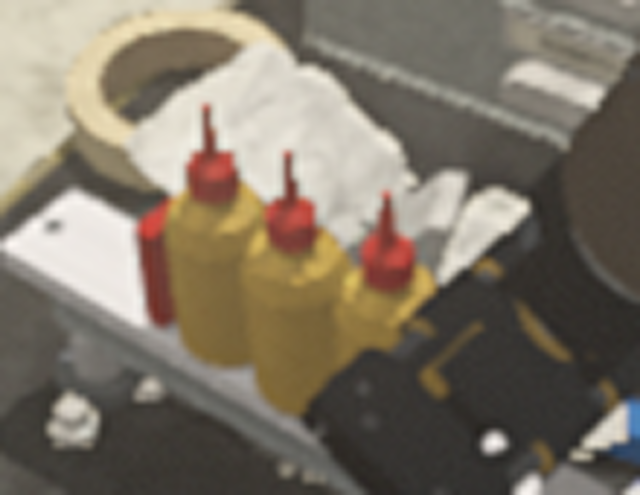

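The crop shows all three upright and touching, with A at (212,270), B at (300,315) and C at (390,310). B looks a couple of millimetres off the line towards the front. I'll back off and measure how straight the row is.

Converted, -0.13 m / 0.6 = -0.2167, -0.09 m / 0.6 = -0.15.

```bash
echo '[[0,0.0029,0,-0.0017,0,0,0],[0,0.0117,0,-0.0067,0,0,0],[0,0.029,0,-0.0167,0,0,0],[0,0.0435,0,-0.025,0,0,0],[0,0.0435,0,-0.0833,0,0,0],[0,0.0435,0,-0.15,0,0,0],[0,0.0435,0,-0.2167,0,0,0],[0,0.0435,0,-0.2167,0,0,0]]' | python3 steer.py>/dev/null; python3 q.py
cat > meas.py <<'E'
from h import *
from station import r, cams, probe_bus
for n in("scene","top"):
    c=cams.capture(n);np.savez("last_"+n,**c);P=cloud(c).reshape(-1,3);P=P[np.isfinite(P[:,0])];Q=(P-C)@np.stack([X,U,[0,0,1]],1)
    Q=Q[(abs(Q[:,0])<.035)&(abs(Q[:,1])<.1)]
    b=Q[(Q[:,2]>.015)&(Q[:,2]<.06)&(Q[:,1]<.047)]
    from scipy.optimize import least_squares
    def cost(v):
        d=np.min([np.hypot(b[:,0]-v[2*i],b[:,1]-v[2*i+1])for i in range(3)],0)-.021;return d
    o=least_squares(cost,[0,.03,0,-.012,0,-.054],loss="soft_l1",f_scale=.002);print(n,len(b),"bodies",o.x.reshape(3,2).round(4).tolist(),"rms",np.sqrt(np.mean(o.fun**2)).round(4))
    t=Q[(Q[:,2]>.09)&(Q[:,2]<.125)]
    for y0 in(.03,-.012,-.054):
        q=t[abs(t[:,1]-y0)<.018];print("  spout",len(q),q.mean(0).round(4))
    st=Q[(Q[:,2]>.046)&(Q[:,2]<.055)&(Q[:,1]>.046)&(Q[:,1]<.075)];print("  stop",np.percentile(st[:,1],[3,50,97]).round(4))
E
python3 meas.py
```

```text
rail pos [ 0.0005 -0.1728  0.117 ] F rail 0.43 0.17 0.53 t 32.2 w 0.005
scene 692 bodies [[-0.0025, 0.029], [-0.0044, -0.0122], [0.0007, -0.0536]] rms 0.0013
  spout 45 [-0.0042  0.027   0.0989]
  spout 47 [-0.0065 -0.0145  0.0988]
  spout 46 [-0.0015 -0.056   0.099 ]
  stop [0.0494 0.0549 0.0603]
top 0 bodies [[0.0, 0.03], [0.0, -0.012], [0.0, -0.054]] rms nan
  spout 0 [nan nan nan]
  spout 0 [nan nan nan]
  spout 0 [nan nan nan]
  stop [0.0524 0.0569 0.0605]
  return _methods._mean(a, axis=axis, dtype=dtype,
  ret = ret.dtype.type(ret / rcount)
meas.py:13: RuntimeWarning: Mean of empty slice.
  q=t[abs(t[:,1]-y0)<.018];print("  spout",len(q),q.mean(0).round(4))
  ret = um.true_divide(
```

Run:
```python
from h import *
from station import r, cams, probe_bus
s=probe_bus.sense()
for y,z in((-.17,.2),(-.0125,.2),(-.0125,.053)):print(go(s,r2w([0,y,z])))
```

```text
(array([-0.0432, -0.0011, -0.0769]), array([-0.14, 30.01, -0.12]))
(array([-0.1796, -0.0007,  0.0019]), array([-0.14, 30.01, -0.12]))
(array([-0.1061, -0.0005,  0.1292]), array([-0.14, 30.01, -0.12]))
```

Converted, -0.1796 m / 0.6 = -0.2993, -0.15 m / 0.6 = -0.25, 30 degrees / 180 = 0.1667.

```bash
echo '[[1,-0.0333,0,-0.0583,0,0.0444,0],[1,-0.072,-0.0017,-0.1282,0,0.0889,0],[1,-0.072,-0.0017,-0.1282,0,0.1333,0],[1,-0.072,-0.0017,-0.1282,-0.0008,0.1667,-0.0007],[1,-0.1333,-0.0017,-0.0933,-0.0008,0.1667,-0.0007],[1,-0.1917,-0.0017,-0.06,-0.0008,0.1667,-0.0007],[1,-0.25,-0.0017,-0.025,-0.0008,0.1667,-0.0007],[1,-0.2993,-0.0012,0.0032,-0.0008,0.1667,-0.0007]]' | python3 steer.py>/dev/null; echo '[[1,0,0,0,0,0,0],[1,0,0,0,0,0,0],[1,0,0,0,0,0,0]]' | python3 steer.py
python3 - <<'E'
from h import *
from station import r, cams, probe_bus
s=probe_bus.sense();print(w2r(s["tcp_pos"]).round(4),go(s,r2w([0,-.0125,.053])))
E
```

```text
time_s: 33.4
tcp_pos: [0.6214, -0.1804, 0.2781]
ee_rot: [[-0.09, -0.996, -0.004], [-0.996, 0.09, 0.0], [-0.0, 0.004, -1.0]]
wrist_force: [0.2, -0.2, -0.4]
gripper_width: 0.921
gripper_force: 0.0
[-0.0005 -0.012   0.1981] (array([ 0.0005, -0.001 ,  0.1451]), array([0.23, 0.  , 0.06]))
```

Converted, 0.143 m / 0.6 = 0.2383, 0.138 m / 0.6 = 0.23.

```bash
echo '[[1,0.0008,-0.0012,0.05,0,0,0],[1,0.0008,-0.0012,0.1083,0,0,0],[1,0.0008,-0.0012,0.1667,0,0,0],[1,0.0008,-0.0012,0.2083,0,0,0],[1,0.0008,-0.0012,0.23,0,0,0],[1,0.0008,-0.0012,0.2383,0,0,0],[1,0.0008,-0.0012,0.2383,0,0,0],[1,0.0008,-0.0012,0.2383,0,0,0]]' | python3 steer.py>/dev/null; echo '[[1,0,0,0,0,0,0],[1,0,0,0,0,0,0]]' | python3 steer.py>/dev/null; python3 q.py
```

```text
rail pos [ 0.001  -0.012   0.0574] F rail -0.51 -0.21 -1.0 t 34.4 w 1.0
```

Converted, 0.0035 m / 0.6 = 0.0058, 0.0012 m / 0.6 = 0.002.

```bash
echo '[[0.7,0,0.002,0.0058,0,0,0],[0.6,0,0.002,0.0058,0,0,0],[0.55,0,0.002,0.0058,0,0,0],[0.5,0,0.002,0.0058,0,0,0],[0,0,0.002,0.0058,0,0,0],[0,0,0.002,0.0058,0,0,0],[0,0,0.002,0.0058,0,0,0],[0,0,0.002,0.0058,0,0,0]]' | python3 steer.py; python3 q.py
```

```text
time_s: 35.2
tcp_pos: [0.6203, -0.1804, 0.1327]
ee_rot: [[-0.09, -0.996, -0.003], [-0.996, 0.09, 0.0], [0.0, 0.003, -1.0]]
wrist_force: [-1.8, 0.6, 1.7]
gripper_width: 0.463
gripper_force: 30.0
rail pos [-0.0015 -0.0121  0.0527] F rail -1.89 0.48 1.71 t 35.2 w 0.463
```

Converted, -0.0015 m / 0.6 = -0.0025, -0.0008 m / 0.6 = -0.0013.

```bash
echo '[[0,0,-0.0013,0,0,0,0],[0,0,-0.0025,0,0,0,0],[0,0,-0.0025,0,0,0,0],[0,0,-0.0025,0,0,0,0]]' | python3 steer.py>/dev/null; python3 q.py; echo '[[0,-0.0008,0,0,0,0,0],[0,-0.0008,0,0,0,0,0],[0,-0.0008,0,0,0,0,0]]' | python3 steer.py>/dev/null; python3 q.py
```

```text
rail pos [ 0.0006 -0.0121  0.0527] F rail -2.6 0.02 0.87 t 35.6 w 0.466
rail pos [ 0.0008 -0.0119  0.0527] F rail -1.97 -3.25 0.65 t 35.9 w 0.468
```

Converted, -0.11 m / 0.6 = -0.1833, -0.07 m / 0.6 = -0.1167.

```bash
echo '[[0,0,0.001,0,0,0,0],[0,0,0.001,0,0,0,0],[0.6,0,0.001,0,0,0,0],[1,0,0.001,0,0,0,0],[1,0,0.001,0,0,0,0],[1,0,0.001,-0.05,0,0,0],[1,0,0.001,-0.1167,0,0,0],[1,0,0.001,-0.1833,0,0,0]]' | python3 steer.py>/dev/null; echo '[[1,0,0,-0.0583,0,0,0],[1,0.0333,0,-0.0583,0,0,0],[1,0.0708,0,-0.0583,0,0,0],[1,0.0708,0,-0.0583,0,0,0],[1,0.0708,0,-0.0583,0,0,0],[1,0.0708,0,-0.0583,0,0,0]]' | python3 steer.py>/dev/null; python3 q.py; python3 meas.py 2>/dev/null | head -4
```

```text
rail pos [ 0.0005 -0.0533  0.1974] F rail 0.12 -0.13 0.31 t 37.3 w 1.002
scene 691 bodies [[-0.0004, 0.0289], [-0.0022, -0.0125], [0.0022, -0.054]] rms 0.0013
  spout 48 [-0.0026  0.0262  0.0982]
  spout 44 [-0.004  -0.0142  0.0979]
  spout 49 [ 0.0007 -0.0568  0.0995]
```

Converted, 0.145 m / 0.6 = 0.2417, -0.002 m / 0.6 = -0.0033.

```bash
echo '[[1,0.0012,-0.0033,0.05,0,0,0],[1,0.0012,-0.0033,0.1083,0,0,0],[1,0.0012,-0.0033,0.1667,0,0,0],[1,0.0012,-0.0033,0.2083,0,0,0],[1,0.0012,-0.0033,0.23,0,0,0],[1,0.0012,-0.0033,0.24,0,0,0],[1,0.0012,-0.0033,0.2417,0,0,0],[1,0.0012,-0.0033,0.2417,0,0,0]]' | python3 steer.py>/dev/null; echo '[[1,0,0,0,0,0,0],[0.7,0,0,0,0,0,0],[0.6,0,0,0,0,0,0],[0.55,0,0,0,0,0,0],[0,0,0,0,0,0,0],[0,0,0,0,0,0,0],[0,0,0,0,0,0,0],[0,0,0,0,0,0,0]]' | python3 steer.py; python3 q.py
```

```text
time_s: 39.0
tcp_pos: [0.62, -0.2232, 0.1326]
ee_rot: [[-0.089, -0.996, -0.002], [-0.996, 0.089, 0.0], [-0.0, 0.002, -1.0]]
wrist_force: [0.3, -0.6, 0.6]
gripper_width: 0.465
gripper_force: 30.0
rail pos [ 0.0021 -0.0547  0.0526] F rail 0.38 -0.58 0.59 t 39.0 w 0.465
```

Converted, 0.004 m / 0.6 = 0.0067, 0.002 m / 0.6 = 0.0033.

```bash
echo '[[0,0.0033,0,0,0,0,0],[0,0.0067,0,0,0,0,0],[0,0.0067,0.0017,0,0,0,0],[0,0.0067,0.0037,0,0,0,0],[0,0.0067,0.0037,0,0,0,0]]' | python3 steer.py>/dev/null; python3 q.py; echo '[[0,-0.0017,0,0,0,0,0],[0,-0.0033,0,0,0,0,0],[0,-0.005,0,0,0,0,0],[0,-0.005,0,0,0,0,0],[0,-0.005,0,0,0,0,0]]' | python3 steer.py>/dev/null; python3 q.py; echo '[[0,-0.0008,0,0,0,0,0],[0,-0.0008,0,0,0,0,0],[0,-0.0008,0,0,0,0,0]]' | python3 steer.py>/dev/null; python3 q.py; python3 meas.py 2>/dev/null|head -4
```

```text
rail pos [-0.0002 -0.0588  0.0526] F rail 0.69 -0.94 -0.81 t 39.5 w 0.463
rail pos [-0.0002 -0.0555  0.0526] F rail -0.12 -0.6 0.2 t 40.0 w 0.461
rail pos [-0.0002 -0.0552  0.0526] F rail 0.17 -0.2 0.52 t 40.3 w 0.459
scene 408 bodies [[-0.0005, 0.028], [-0.0022, -0.0132], [-0.0, -0.0548]] rms 0.0025
  spout 23 [-0.0015  0.0275  0.1039]
  spout 0 [nan nan nan]
  spout 87 [ 0.0166 -0.0611  0.1027]
```

Converted, -0.0005 m / 0.6 = -0.0008.

```bash
echo '[[0,-0.0008,0,0,0,0,0],[0,-0.0008,0,0,0,0,0],[0,-0.0008,0,0,0,0,0]]' | python3 steer.py>/dev/null; python3 q.py; echo '[[0,-0.0005,0,0,0,0,0],[0,-0.0005,0,0,0,0,0],[0,-0.0005,0,0,0,0,0]]' | python3 steer.py>/dev/null; python3 q.py
```

```text
rail pos [-0.     -0.0547  0.0526] F rail -0.65 -0.76 0.59 t 40.7 w 0.462
rail pos [-0.     -0.0546  0.0526] F rail 0.62 -1.51 -0.76 t 41.0 w 0.459
```

Converted, -0.0005 m / 0.6 = -0.0008.

```bash
echo '[[0,-0.0008,0,0,0,0,0],[0,-0.0008,0,0,0,0,0],[0,-0.0008,0,0,0,0,0]]' | python3 steer.py>/dev/null; python3 q.py; echo '[[0,-0.0003,0,0,0,0,0],[0,-0.0003,0,0,0,0,0]]' | python3 steer.py>/dev/null; python3 q.py
```

```text
rail pos [ 0.     -0.0543  0.0527] F rail -0.38 -4.4 -1.89 t 41.3 w 0.464
rail pos [-0.     -0.0542  0.0527] F rail 0.07 -5.82 -1.57 t 41.5 w 0.461
```

Converted, -0.145 m / 0.6 = -0.2417, -0.11 m / 0.6 = -0.1833.

```bash
echo '[[0.6,0,0,0,0,0,0],[1,0,0,0,0,0,0],[1,0,0,0,0,0,0],[1,0,0,0,0,0,0],[1,0,0,-0.05,0,0,0],[1,0,0,-0.1167,0,0,0],[1,0,0,-0.1833,0,0,0],[1,0,0,-0.2417,0,0,0]]' | python3 steer.py>/dev/null; echo '[[0.5,0.05,0,0,0,0,0],[0,0.1,0,0,0,-0.0222,0],[0,0.15,0,0,0,-0.0444,0],[0,0.1833,0,0,0,-0.0667,0],[0,0.1833,0,0,0,-0.0889,0],[0,0.1833,0,0,0,-0.1111,0],[0,0.1833,0,0.0333,0,-0.1444,0],[0,0.1833,0,0.0667,0,-0.1667,0]]' | python3 steer.py>/dev/null; python3 meas.py 2>/dev/null; python3 q.py
python3 - <<'E'
from h import *
from station import r, cams, probe_bus
from scipy.spatial.transform import Rotation as Ro
R=RD@Ro.from_rotvec([0,-30,0],degrees=True).as_matrix()
print(go(probe_bus.sense(),r2w([0,-.1,.013]),R))
E
```

```text
scene 699 bodies [[-0.0007, 0.0289], [-0.0023, -0.0126], [0.0004, -0.0542]] rms 0.0014
  spout 42 [-0.0022  0.0269  0.0989]
  spout 50 [-0.0048 -0.0142  0.1001]
  spout 48 [-0.0025 -0.0566  0.099 ]
  stop [0.0472 0.0554 0.0594]
top 0 bodies [[0.0, 0.03], [0.0, -0.012], [0.0, -0.054]] rms nan
  spout 0 [nan nan nan]
  spout 0 [nan nan nan]
  spout 0 [nan nan nan]
rail pos [-0.0012 -0.1646  0.1523] F rail 0.32 -0.01 -1.64 t 43.2 w 0.266
(array([ 0.0145, -0.0025,  0.1529]), array([ 0.44,  0.31, -0.38]))
```

Converted, 0.1515 m / 0.6 = 0.2525, -0.001 m / 0.6 = -0.0017.

```bash
echo '[[0,0.005,-0.0017,0.05,0,0,0],[0,0.01,-0.0025,0.1167,0,0,0],[0,0.0167,-0.0033,0.1667,0,0,0],[0,0.0242,-0.0033,0.2167,0,0,0],[0,0.0242,-0.0033,0.2417,0,0,0],[0,0.0242,-0.0033,0.2525,0,0,0],[0,0.0242,-0.0033,0.2525,0,0,0],[0,0.0242,-0.0033,0.2525,0,0,0]]' | python3 steer.py>/dev/null; echo '[[0,0,0,0,0,0,0],[0,0,0,0,0,0,0]]' | python3 steer.py>/dev/null; python3 q.py
```

```text
rail pos [ 0.0024 -0.1012  0.0204] F rail -0.36 0.65 0.35 t 44.2 w 0.008
```

Converted, 0.0135 m / 0.6 = 0.0225, -0.0074 m / 0.6 = -0.0123.

```bash
echo '[[0,0.0067,0.002,0.0117,0,0,0],[0,0,0.004,0.0167,0,0,0],[0,-0.0067,0.004,0.0192,0,0,0],[0,-0.0123,0.004,0.0225,0,0,0],[0,-0.0123,0.004,0.0225,0,0,0],[0,-0.0123,0.004,0.0225,0,0,0],[0,-0.0123,0.004,0.0225,0,0,0]]' | python3 steer.py>/dev/null; python3 q.py
```

```text
rail pos [-0.0004 -0.0874  0.0113] F rail -0.46 0.13 0.27 t 44.9 w 0.004
```

Contact should come near y = -0.081. I creep 5 mm, then go in half-millimetre steps.

Converted, -0.0039 m / 0.6 = -0.0065, -0.0035 m / 0.6 = -0.0058.

```bash
echo '[[0,-0.0015,0,0.0008,0,0,0],[0,-0.003,0,0.0017,0,0,0],[0,-0.0045,0,0.0025,0,0,0],[0,-0.0058,0,0.0033,0,0,0],[0,-0.0065,0,0.0038,0,0,0],[0,-0.0065,0,0.0038,0,0,0]]' | python3 steer.py>/dev/null; python3 q.py; echo '[[0,-0.0007,0,0.0004,0,0,0],[0,-0.0007,0,0.0004,0,0,0],[0,-0.0007,0,0.0004,0,0,0]]' | python3 steer.py>/dev/null; python3 q.py;echo '[[0,-0.0007,0,0.0004,0,0,0],[0,-0.0007,0,0.0004,0,0,0],[0,-0.0007,0,0.0004,0,0,0]]' | python3 steer.py>/dev/null; python3 q.py
```

```text
rail pos [-0.0005 -0.0827  0.0113] F rail -0.24 -0.45 -0.17 t 45.5 w 0.005
rail pos [-0.0005 -0.0824  0.0112] F rail -0.39 0.43 0.29 t 45.8 w 0.007
rail pos [-0.0005 -0.082   0.0112] F rail 0.2 -1.53 -0.0 t 46.1 w 0.0
```

Converted, -0.00044 m / 0.6 = -0.0007, 0.00025 m / 0.6 = 0.0004.

```bash
echo '[[0,-0.0007,0,0.0004,0,0,0],[0,-0.0007,0,0.0004,0,0,0],[0,-0.0007,0,0.0004,0,0,0]]' | python3 steer.py>/dev/null; python3 q.py;echo '[[0,-0.0005,0,0.0003,0,0,0],[0,-0.0005,0,0.0003,0,0,0],[0,-0.0005,0,0.0003,0,0,0]]' | python3 steer.py>/dev/null; python3 q.py
```

```text
rail pos [-0.0005 -0.0816  0.0112] F rail -1.01 -2.58 0.36 t 46.4 w 0.009
rail pos [-0.0005 -0.0814  0.0112] F rail -0.8 -2.45 -0.3 t 46.7 w 0.007
```

Converted, -0.00044 m / 0.6 = -0.0007, 0.00025 m / 0.6 = 0.0004.

```bash
echo '[[0,-0.0007,0,0.0004,0,0,0],[0,-0.0007,0,0.0004,0,0,0],[0,-0.0007,0,0.0004,0,0,0]]' | python3 steer.py>/dev/null; python3 q.py;echo '[[0,-0.0005,0,0.0003,0,0,0],[0,-0.0005,0,0.0003,0,0,0],[0,-0.0005,0,0.0003,0,0,0]]' | python3 steer.py>/dev/null; python3 q.py
```

```text
rail pos [-0.0005 -0.0812  0.0112] F rail -0.36 -5.06 0.51 t 47.0 w 0.007
rail pos [-0.0004 -0.081   0.0113] F rail 0.19 -5.86 -0.49 t 47.3 w 0.007
```

Firm at about 5.5 N, so I retreat and check.

Converted, -0.13 m / 0.6 = -0.2167, -0.09 m / 0.6 = -0.15.

```bash
echo '[[0,0.0029,0,-0.0017,0,0,0],[0,0.0117,0,-0.0067,0,0,0],[0,0.029,0,-0.0167,0,0,0],[0,0.0435,0,-0.025,0,0,0],[0,0.0435,0,-0.0833,0,0,0],[0,0.0435,0,-0.15,0,0,0],[0,0.0435,0,-0.2167,0,0,0],[0,0.0435,0,-0.2167,0,0,0]]' | python3 steer.py>/dev/null; python3 q.py; python3 meas.py 2>/dev/null|head -5; python3 meas.py 2>/dev/null|head -5
```

```text
rail pos [ 0.0014 -0.1726  0.1168] F rail -0.36 0.14 1.8 t 48.1 w 0.008
scene 685 bodies [[-0.0019, 0.0292], [-0.0032, -0.0124], [0.0003, -0.054]] rms 0.0013
  spout 47 [-0.0037  0.0274  0.0997]
  spout 44 [-0.0051 -0.0146  0.1003]
  spout 50 [-0.0014 -0.0564  0.0986]
  stop [0.0494 0.0538 0.0601]
scene 688 bodies [[-0.0018, 0.0293], [-0.0034, -0.0122], [0.0004, -0.0537]] rms 0.0014
  spout 43 [-0.0032  0.0276  0.1004]
  spout 48 [-0.0052 -0.0144  0.0993]
  spout 48 [-0.0012 -0.0561  0.0989]
  stop [0.0485 0.0553 0.06  ]
```

```bash
python3 -c "
from station import r, cams, probe_bus
print(r.finish_job())"
```

```text
the job is handed in; nothing more can be done
None
```

The job is handed in at about 48 s: all three bottles stand upright on the rail, closed up against the stop with a final press of about 5.5 N, the middle bottle about 2.5 mm off the line through the other two, and the arm clear (contact judged from force readings and camera fits, no verdict reported).

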